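Set the spring-return check source to its mark and clamp it

TASK

The check source on the little detector bench is still clamped at an old distance: flip its red cam lever open to free it (a spring then draws it home), slide its leg along the rail until the white index line stands at the red pointer, and squeeze the lever fully closed against the leg while you hold it there. Finish still holding: the gripper stays clenched round leg and closed lever at the mark and does not let go. Keep your fingers off the source disc, and leave the pointer and the things lying round the bench where they are.

Things in the scene. Friction and masses are not known exactly. Their poses are not given: they have to be found in the camera images.
- bench: Detector bench fixed to the desk: aluminium base 80 x 400 mm, 12 mm thick, with a steel rail along its y; place and yaw differ in every run. Origin on the desk under the middle of the rail; y along the rail to the round probe standing on edge at y = +0.22 (top at z 0.143, handle out to x = +0.26), x across (about away from the robot). All its parts keep its axes; distances below are along them.
- carriage (a joint): Slide of the blue carriage with the leg, m: 0 at home (by the grey spring housing, 34 mm high), growing towards the probe (bench +y), up to 0.22. Starts clamped between 0.165 and 0.20. A spring always pulls it home with 4 to 6 N: unclamped and not held it runs home at about 0.2 m/s. With the lever closed a brake shoe holds it (over 50 N).
- pointer (a joint): Place of the red pointer clip on the scale along the base's robot-side edge, m, on the scale of carriage: the index line stands at the pointer when the two values are equal. Differs in every run (0.06 to 0.13). Stiff; leave it where it is.
- cam_lever (a joint): Angle of the red cam lever, rad: 0 closed (upright), growing as its upper end leans over to bench -x, away from the leg, to 0.46 fully open. Starts closed. Stays where it is left. Opening takes about 3 N, closing 5 to 10 N near its upper end; closed, it sits just past dead centre. Above about 0.3 rad the carriage is free.
- leg: The sliding leg: blue upright post on the carriage, 10 mm (x) by 26 mm (y) by 37 mm high. Origin at its foot, 44 mm above the desk, at mid y on its -x face: it fills x 0 to +10 mm, y -13 to +13 mm, top 81 mm above the desk. The blue saddle under it is 58 mm (x) by 56 mm (y), top 44 mm above the desk.
- leg_grip (a point): Middle of the leg, 66 mm above the desk: a good height to squeeze leg and lever together, fingers closing along x. Closed lever and leg measure 26 mm over all (x -21 to +5 mm from this point, middle at -8 mm); fully open 52 mm at the lever's top (x -47 to +5 mm). They do not yield sideways: centre the gripper on the closed pair so that both fingers bear.
- lever_handle: Red lever handle, 8 mm thick (x), 26 mm wide (y, in line with the leg), reaching 58 mm from the hinge; origin on the hinge axis, z up along the handle. Closed it stands upright on the -x side of the leg with an 8 mm gap, its top 106 mm above the desk, 25 mm higher than the leg's top: a fingertip above the leg can push that upper end over to bench -x.
- lever_tip (a point): Middle of the lever handle's upper end, 58 mm from the hinge.
- lever_hinge (a point): The lever's hinge axis (along the rail, bench y), 48 mm above the desk, 12 mm to the -x side of the leg's -x face.
- shield (a point): Middle of the leg-side (-y) face of the steel hand shield, an upright plate on the carriage 110 mm wide (x), 66 mm high (41 to 107 mm above the desk), 3 mm thick; 2 mm beyond the leg's +y side (15 mm from the leg's middle). The sides of fingers put down beside the leg can push on it towards the probe, and the sprung carriage leans on them there.
- leg_index (a point): White index line at the carriage's foot on the robot-side face, 15 mm above the desk, 6 mm to the -y side of the leg's middle.
- mark (a point): Hairline of the red pointer over the white scale, 15.5 mm above the desk. At the mark, leg_index has the same y along the rail as this point.
- source: The check source: nickel disc 49 mm across, upright on the probe side of the hand shield, centre 78 mm above the desk, 22 to 31 mm to the +y side of the leg's middle. Must not be touched.
- flux_bottle: Bystander: amber bottle with white cap, 37 mm across, 94 mm high, standing loose off the bench's home end; origin at the centre of its underside.
- driver_green: Bystander: green-handled screwdriver, 168 mm long, 20 mm thick, loose on the far side of the bench; origin at the middle of its underside.
- parts_tin: Bystander: shallow round tin of screws, 66 mm across, 20 mm high, loose on the far side of the bench; origin at the centre of its underside.

How it is judged:
By the outcome, as a careful person would: the job done as asked, in the order asked, and still so for the second after the job is handed in, while the arm keeps its last pose, push and grip.
It also fails if it takes over 51 s, if anything falls off the work surface, if the arm or the gripper's body presses on something with over 40 N, if the wrist force passes 120 N, or if a joint passes its speed limit or range.

ROBOT

A 7-joint arm with a two-finger parallel gripper is mounted at the origin on a cart in front of the work surface, level with it; the furniture and walls round the work are solid. World frame = base frame: x ahead of the robot, y to its left, z up, the work surface at z = 0. Lengths are in m, angles in rad, forces in N, time in s.
With the tool pointing down it reaches from about 0.35 to 0.9 m from the base axis. Payload 19.9 kg.
Tool frame: the origin (TCP) lies between the finger pads; the fingertips stand 8 mm ahead of it and the grasp point (between the pads) lies 11 mm behind it; z points along the fingers, y is the line along which they close (so a half turn about z gives the same grasp; the last joint's range is limited). The gripper opens to 94 mm and grips with 3 to 60 N. Pads are 16 mm wide; open, the fingers measure 119 mm over their backs; the gripper's body (75 mm by 177 mm) begins 78 mm behind the grasp point.
Start: joints at [1.153, 0.417, -0.01, 1.614, 0.005, 1.111, -0.053], TCP at [0.229, -0.581, 0.213] pointing down, gripper open.
Joint ranges: [-2.81, 2.81], [-0.39, 2.02], [-1.27, 1.25], [0.06, 2.57], [-1.19, 4.33], [0.19, 2], [-2.82, 2.82]. Speed limits (rad/s): [1.89, 1.89, 2.39, 2.39, 3.01, 3.01, 3.01].

INTERFACE

Orientations are given as [roll, pitch, yaw] about the fixed x, y, z axes, in that order (R = Rz(yaw) Ry(pitch) Rx(roll)).
In Python, from plant import arm gives the robot as it stands. The module is installed in compiled form; this text tells all that it offers.
- The arm moves only by the shell command python3 -m pendant 'ROWS' [FORCE]. ROWS is JSON, a list of rows, each a list of 7 numbers: the opening, from 0 (shut) to 1 (fully open), then the shift along the tool's x, y, z in cm, then the turn, a rotation vector about the tool's x, y, z in units of 8 degrees (1.0 is 8 degrees). In form: [[gripper, x, y, z, ax, ay, az], ...]. A call has 1 to 20 rows; each row shifts and turns the commanded pose from where the row before left it, along the tool's axes as they then stand; what a row does not reach is not made up. A row lasts 1/10 s, in which the tool goes at most 50 mm and 8.59 degrees, less where a joint would pass 70% of its speed; a pose out of reach is approached as far as the arm can. A call is refused whole if a number of a shift passes 5 or a number of a turn 1, either way. A call with a gripper value outside its range is refused whole. The fingers move at their own pace and stop on an object; FORCE is the grip in N (left out, the last holds). Time passes only in rows, so rows that do not move let the fingers close. It gives the time, the measured TCP pose, the force, the opening and the grip force at its end, in the units of the state.
- arm.read_state(): the state, without advancing time (a new reading comes with each control period).
- arm.grab_frame(name): name is "scene" or "top" or "wrist"; returns the picture (400x640x3 uint8, red, green, blue); there is no depth.
- arm.camera_params(name): a dict with "vfov" (degrees; the focal length in pixels is half the picture's height over the tangent of half this angle, whatever the lens; pixels are square), "cx", "cy" (the principal point, pixels), "world_to_cam" (4x4, takes a point from world to camera coordinates); the wrist camera has in their place "hand_eye" (4x4, takes a point from camera to tool coordinates, whose origin is the TCP and whose axes are the flange's). Camera axes: x right, y down, z forward; pixel columns grow to the right and rows downward; lengths in m; the calibration is good to about 2 mm. The wrist camera is an equidistant fisheye: a pixel r from the principal point sees the ray r / f radians off the axis. A picture is of the moment at which its call begins: read the wrist's pose just before it. camera_params takes no time and is no camera call.
- arm.sign_off(): hands the job in; it is judged then, once.
The state is a dict: "t": time; "qpos": joint angles; "qd": joint speeds; "joint_efforts": joint torques, N m; "tool_pos": TCP position; "tcp_rot": TCP orientation; "contact_force": force on the tool from outside, world axes, zero at the start; "moment": the same for the moment, N m; "width": finger opening in m; "grasp_force": force on a finger pad.
Only numpy, scipy, OpenCV 4.12 (cv2) and the standard library are available. Lean on these libraries where they do the work, as an engineer would, in place of code of your own. Each camera call takes 0.05 s, during which the arm holds its last target. There are 200 camera calls.

## Working session

There is one attempt and no reset: what is moved stays moved. The work goes in short steps, Python scripts to look and compute and a shell command to move; the robot and the scene stay as the last step left them, time stands still between calls to the robot, and variables do not carry over. Pictures are saved under pics/ and viewed, at most 10 in all, crops included, and the job is handed in when it is done.

```bash
mkdir -p pics; cat > h.py <<'E'
import numpy as np, cv2
from plant import arm
from scipy.spatial.transform import Rotation as R
def par(n):
    p=arm.camera_params(n); f=200/np.tan(np.radians(p["vfov"])/2); return p,f
def ray(n,uv):
    p,f=par(n); T=np.linalg.inv(np.array(p["world_to_cam"]))
    d=np.array([(uv[0]-p["cx"])/f,(uv[1]-p["cy"])/f,1.]); return T[:3,3],T[:3,:3]@d
def plane(n,uv,z):
    o,d=ray(n,uv); return o+d*(z-o[2])/d[2]
def tri(a,b):
    (o,d),(q,e)=a,b; d=d/np.linalg.norm(d); e=e/np.linalg.norm(e)
    s=np.linalg.lstsq(np.c_[d,-e],q-o,rcond=None)[0]
    A=o+s[0]*d;B=q+s[1]*e; return (A+B)/2,np.linalg.norm(A-B)
def proj(n,P):
    p,f=par(n); c=np.array(p["world_to_cam"])@np.r_[P,1]; return np.array([p["cx"]+f*c[0]/c[2],p["cy"]+f*c[1]/c[2]])
E
python3 - <<'E'
from h import *
s=arm.read_state();print(s)
for n in("scene","top","wrist"):
    im=arm.grab_frame(n);cv2.imwrite(f"pics/{n}0.png",im[:,:,::-1]);print(n,arm.camera_params(n))
E
```

```text
{'t': 0.0, 'qpos': array([ 1.15351439,  0.41800175, -0.01031429,  1.6141826 ,  0.00469419,
        1.1107173 , -0.05301626]), 'qd': array([-0.00033251,  0.00050651, -0.00026441,  0.00010949,  0.00029323,
        0.00045751,  0.00029945]), 'joint_efforts': array([ 1.13726594e-04, -8.51235437e+01,  6.39327262e-01, -4.25981390e+01,
       -4.86751820e-02,  1.88053516e-02,  1.89769630e-04]), 'tool_pos': array([ 0.22923021, -0.58103337,  0.21280436]), 'tcp_rot': array([-3.14031043e+00,  8.45892130e-05,  3.75781749e-01]), 'contact_force': array([ 0.01261378, -0.41646443,  0.02024845]), 'moment': array([ 0.0215615 , -0.05307698,  0.00696227]), 'grasp_force': 0.0, 'width': 0.09366109727450249}
scene {'vfov': 54.76633812657404, 'cx': 321.48794682717687, 'cy': 191.70197790563824, 'world_to_cam': array([[-0.7118438 , -0.70224657, -0.01132089,  0.55617055],
       [-0.3059229 ,  0.32453262, -0.89503618,  0.19505653],
       [ 0.63221008, -0.63366264, -0.44584984,  0.6680178 ],
       [ 0.        ,  0.        ,  0.        ,  1.        ]])}
top {'vfov': 49.458740806349454, 'cx': 322.6071170026864, 'cy': 195.58327908898752, 'world_to_cam': array([[ 0.00300174, -0.99936908, -0.03538976,  0.23121915],
       [-0.99155434,  0.00161404, -0.12968186,  0.56743916],
       [ 0.12965716,  0.03548014, -0.9909239 ,  0.86775744],
       [ 0.        ,  0.        ,  0.        ,  1.        ]])}
wrist {'vfov': 65.70646984690485, 'cx': 319.4571907292251, 'cy': 194.68330835352253, 'hand_eye': array([[ 4.77392158e-04, -9.61515995e-01, -2.74748545e-01,
         7.99085861e-02],
       [ 9.99999869e-01,  5.10079937e-04, -4.75268127e-05,
         1.76715700e-03],
       [ 1.85841511e-04, -2.74748486e-01,  9.61516113e-01,
        -1.71099950e-01],
       [ 0.00000000e+00,  0.00000000e+00,  0.00000000e+00,
         1.00000000e+00]])}
```

View pics/scene0.png

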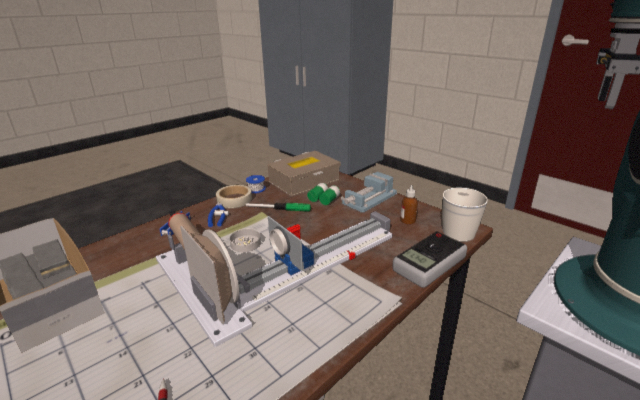

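View pics/top0.png

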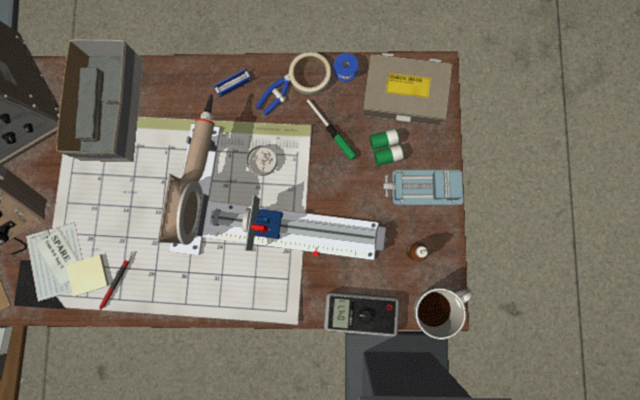

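The scene view shows the carriage (blue, ~290,258), pointer (~352,256) and probe at left. The top view shows the lever in red (~260,228), pointer (316,252) and rail running to (380,238). The bench is nearly aligned with world y. Zooming in next.

```bash
python3 - <<'E'
from h import *
def comps(n):
    im=cv2.imread(f"pics/{n}0.png"); h=cv2.cvtColor(im,cv2.COLOR_BGR2HSV)
    r=((h[...,0]<6)|(h[...,0]>174))&(h[...,1]>150)&(h[...,2]>90)
    b=(h[...,0]>100)&(h[...,0]<118)&(h[...,1]>130)&(h[...,2]>40)
    for nm,m in(("r",r),("b",b)):
        k,l,st,c=cv2.connectedComponentsWithStats(m.astype(np.uint8))
        for i in range(1,k):
            if st[i,4]>8: print(n,nm,st[i],c[i].round(1), cv2.minAreaRect(np.argwhere(l==i)[:,::-1].astype(np.float32)))
comps("top");comps("scene")
a=cv2.imread("pics/top0.png")[195:270,190:390]; b=cv2.imread("pics/scene0.png")[205:305,200:400]
a=cv2.resize(a,None,fx=4,fy=4,interpolation=cv2.INTER_CUBIC);b=cv2.resize(b,None,fx=3,fy=3,interpolation=cv2.INTER_CUBIC)
b=cv2.copyMakeBorder(b,0,0,0,200,cv2.BORDER_CONSTANT)
cv2.imwrite("pics/z0.png",np.vstack([a,b]))
E
```

```text
top r [196 118  17   6  27] [203.3 119.9] ((204.11767578125, 120.02941131591797), (16.73495864868164, 1.9402848482131958), 14.03624439239502)
top r [251 224  15   8  85] [258.  227.4] ((257.9899597167969, 227.56997680664062), (14.849242210388184, 6.222539901733398), 8.13010311126709)
top r [312 251   7   5  25] [314.8 253.6] ((315.0, 253.0), (4.0, 6.0), 90.0)
top r [123 261   5   6  20] [125.  263.6] ((125.10001373291016, 263.7000427246094), (3.1622774600982666, 5.692099571228027), 18.434947967529297)
top r [100 289  13  20  72] [106.1 297.9] ((105.67691802978516, 298.3153991699219), (3.4729721546173096, 22.450284957885742), 29.744882583618164)
top r [387 304   5   6  19] [389.  306.6] ((389.0, 306.5), (5.0, 4.0), 90.0)
top b [334  53  24  28 456] [345.4  65.9] ((345.5, 66.5), (27.0, 23.0), 90.0)
top b [214  69  32  18  85] [229.7  78.1] ((229.83274841308594, 78.13522338867188), (2.530947208404541, 35.34889602661133), 62.35402297973633)
top b [218  77  33  18 109] [234.7  85.9] ((234.50819396972656, 85.97401428222656), (3.661980628967285, 35.77177047729492), 62.44719314575195)
top b 
[... 1039 characters left out ...]
), (9.800000190734863, 23.799999237060547), 36.869895935058594)
scene b [217 214   8  12  50] [220.8 219.8] ((220.9000244140625, 219.7000274658203), (4.0249223709106445, 12.074767112731934), 26.56505012512207)
scene b [160 224   8   8  25] [163.9 227.1] ((163.34616088867188, 227.7692108154297), (3.3282015323638916, 9.15255355834961), 56.3099365234375)
scene b [168 229   5   6   9] [170.  231.1] ((170.00001525878906, 231.50003051757812), (4.949747085571289, 2.1213202476501465), 45.0)
scene b [303 246  11  22 170] [307.3 256.9] ((308.0, 256.5), (21.0, 10.0), 90.0)
scene b [276 254  23  21 162] [287.9 263.6] ((287.0000305175781, 262.0000305175781), (26.870054244995117, 11.31370735168457), 45.0)
```

View pics/z0.png

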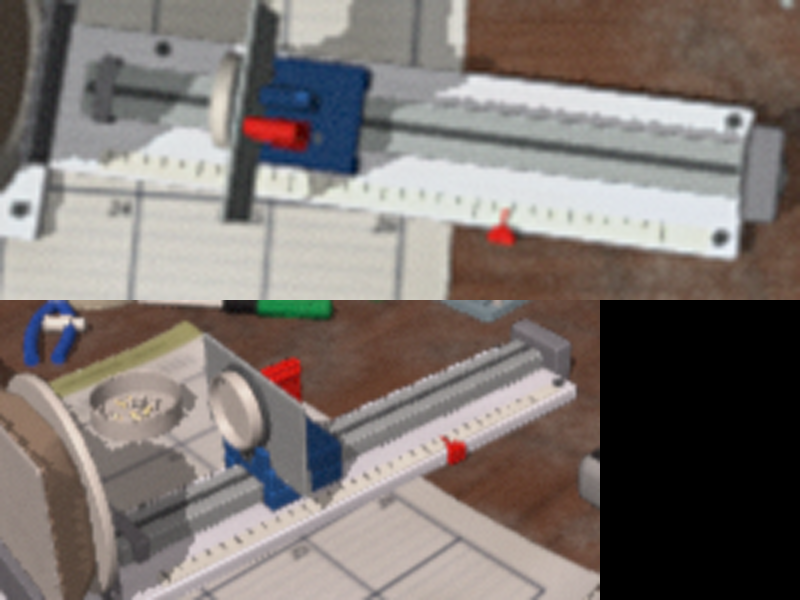

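```bash
python3 - <<'E'
from h import *
L=lambda z,u:("%s"%plane("top",u,z).round(4))
zt=lambda x,y:(190+x/4,195+y/4)
zs=lambda x,y:(200+x/3,205+(y-300)/3)
for a,b,z in(((162,48),(734,120),.012),((120,92),(738,170),.025),((110,160),(660,233),.012)):
    p,q=plane("top",zt(*a),z),plane("top",zt(*b),z); d=p-q; print(p.round(4),q.round(4),"yaw",np.degrees(np.arctan2(-d[0],d[1])))
# triangulate
for nm,a,b in(("ptr",(314.8,253.6),(351.3,255.5)),("shield top front cor",zt(225,218),zs(305,493)),("shieldtop far",zt(260,3),zs(207,335)),
  ("lever top near shield?",zt(275,120),zs(300,362)),("screw home far",zt(734,120),zs(0,0))):
    P,e=tri(ray("top",a),ray("scene",b)); print(nm,P.round(4),e.round(4))
for nm,a,z in(("lever top a",(246,130),.106),("lever top b",(280,130),.106),("shield top mid",(255,60),.107),("saddle home far",(370,68),.044),("saddle home near",(358,172),.044),
  ("scr hf",(734,120),.012),("scr hn",(720,237),.012),("ptr tip",(507,210),.0155),("ptr",(502,232),.012)):
    print(nm,L(z,zt(*a)))
E
```

```text
[0.5464 0.4325 0.012 ] [0.5076 0.1239 0.012 ] yaw -7.163325550586253
[0.5215 0.4511 0.025 ] [0.4806 0.1231 0.025 ] yaw -7.099504039473951
[0.4858 0.4589 0.012 ] [0.4478 0.1636 0.012 ] yaw -7.343835586861334
ptr [0.4477 0.2497 0.0098] 0.0023
shield top front cor [0.4529 0.3861 0.049 ] 0.0052
shieldtop far [0.5605 0.3634 0.1039] 0.0044
lever top near shield? [0.4979 0.3494 0.1051] 0.0102
screw home far [0.5604 0.2928 0.3291] 0.3208
lever top a [0.4967 0.3668 0.106 ]
lever top b [0.4967 0.3502 0.106 ]
shield top mid [0.5306 0.363  0.107 ]
saddle home far [0.5325 0.315  0.044 ]
saddle home near [0.4786 0.3204 0.044 ]
scr hf [0.5076 0.1239 0.012 ]
scr hn [0.4458 0.132  0.012 ]
ptr tip [0.4596 0.2446 0.0155]
ptr [0.4481 0.2474 0.012 ]
```

```bash
cat >> h.py <<'E'
TH=-7.15
def s2t(d,psi): # world shift ->tool cm (pointing down)
    return R.from_euler("xyz",[np.pi,0,psi]).as_matrix().T@np.array(d)*100
E
python3 - <<'E'
from h import *
d=np.r_[np.array([.50,.29,.213])-[.229,-.581,.213]]/21
psi=.376
for i in range(9):
    print(s2t(d,psi).round(2)); psi+=1.07/8 if i<8 else 0
E
```

```text
[ 2.72 -3.38 -0.  ]
[ 3.15 -2.99 -0.  ]
[ 3.52 -2.54 -0.  ]
[ 3.83 -2.05 -0.  ]
[ 4.07 -1.52 -0.  ]
[ 4.23 -0.97 -0.  ]
[ 4.33 -0.39 -0.  ]
[4.34 0.19 0.  ]
[4.28 0.76 0.  ]
```

```bash
python3 -m pendant '[[1,2.7,-3.4,0,0,0,-0.96],[1,3.15,-3,0,0,0,-0.96],[1,3.5,-2.5,0,0,0,-0.96],[1,3.8,-2.05,0,0,0,-0.96],[1,4.1,-1.5,0,0,0,-0.96],[1,4.2,-1,0,0,0,-0.96],[1,4.3,-0.4,0,0,0,-0.96],[1,4.3,0.2,0,0,0,-0.96],[1,4.3,0.75,0,0,0,0],[1,4.3,0.75,0,0,0,0],[1,4.3,0.75,0,0,0,0],[1,4.3,0.75,0,0,0,0],[1,4.3,0.75,0,0,0,0],[1,4.3,0.75,0,0,0,0],[1,4.3,0.75,0,0,0,0],[1,4.3,0.75,0,0,0,0],[1,4.3,0.75,0,0,0,0],[1,4.3,0.75,0,0,0,0],[1,4.3,0.75,0,0,0,0],[1,4.3,0.75,0,0,0,0]]' 30
```

```text
t: 2.15
tool_pos: [0.4845, 0.252, 0.2132]
tcp_rot: [-3.141, 0.0, 1.447]
contact_force: [0.6, -1.1, -0.4]
width: 0.0938
grasp_force: 0.0
```

```bash
cat >> h.py <<'E'
def wray(uv,st):
    p,f=par("wrist"); H=np.array(p["hand_eye"]); v=np.array(uv)-[p["cx"],p["cy"]]; r=np.hypot(*v); a=r/f
    d=np.r_[np.sin(a)*v/max(r,1e-9),np.cos(a)]; M=R.from_euler("xyz",st["tcp_rot"]).as_matrix()
    return M@H[:3,3]+st["tool_pos"], M@H[:3,:3]@d
def wplane(uv,z,st):
    o,d=wray(uv,st); return o+d*(z-o[2])/d[2]
def look(name):
    s=arm.read_state(); im=arm.grab_frame("wrist"); cv2.imwrite(f"pics/{name}.png",im[:,:,::-1])
    np.savez(f"pics/{name}.npz",tcp_rot=s["tcp_rot"],tool_pos=s["tool_pos"]); return s
E
python3 -m pendant '[[1,0,0,0,0,0,0]]'; python3 -c "
from h import *
look('w1')
im=cv2.imread('pics/w1.png'); cv2.imwrite('pics/w1z.png',cv2.resize(im,(800,500),interpolation=cv2.INTER_CUBIC))"
```

```text
t: 2.25
tool_pos: [0.4837, 0.2557, 0.2131]
tcp_rot: [-3.14, -0.003, 1.454]
contact_force: [-0.7, -1.0, 0.3]
width: 0.0942
grasp_force: 0.0
```

View pics/w1z.png

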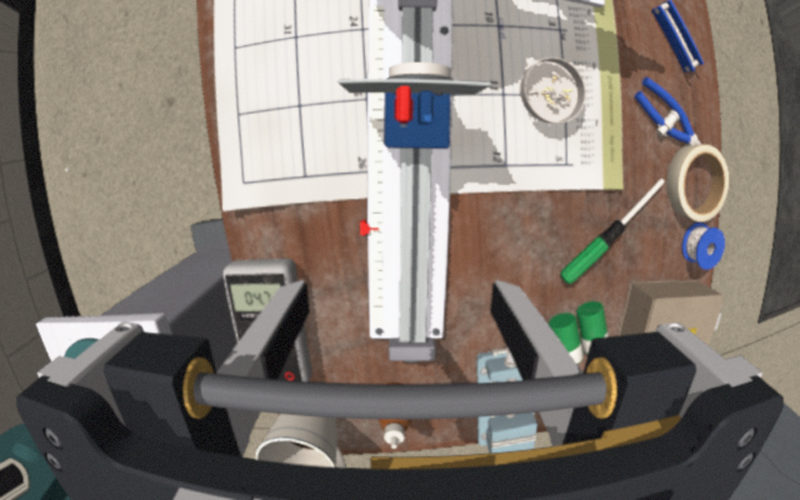

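The view is aligned with the bench: lever (403,103), leg (425,107) and pointer (368,229) in the 1.25x picture, with fingers on either side. I'll take a second wrist view from 8 cm further on for the heights.

```bash
python3 -m pendant '[[1,4,0,0,0,0,0],[1,4,0,0,0,0,0],[1,0,0,0,0,0,0],[1,0,0,0,0,0,0]]'; python3 -c "
from h import *
look('w2')
a=cv2.imread('pics/w1.png')[40:200,240:440]; b=cv2.imread('pics/w2.png')[40:280,220:420]
cv2.imwrite('pics/w12z.png',np.hstack([cv2.resize(np.vstack([a,a[:80]*0]),(400,480),interpolation=cv2.INTER_CUBIC),cv2.resize(b,(400,480),interpolation=cv2.INTER_CUBIC)]))"
```

```text
t: 2.7
tool_pos: [0.4937, 0.3294, 0.2131]
tcp_rot: [-3.141, 0.001, 1.449]
contact_force: [0.6, -0.9, -0.4]
width: 0.094
grasp_force: 0.0
```

View pics/w12z.png

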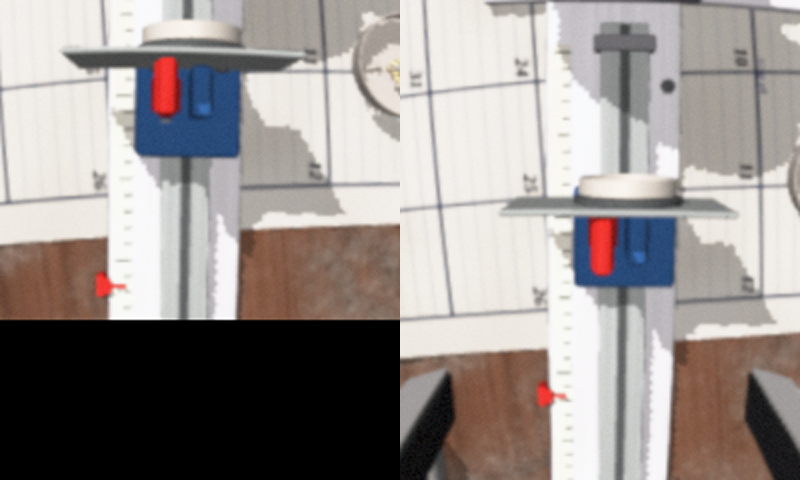

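```bash
cat >> h.py <<'E'
BX=np.array([np.cos(np.radians(TH)),np.sin(np.radians(TH))]);BY=np.array([-BX[1],BX[0]])
def bxy(P): return np.round([BX@P[:2]*1000,BY@P[:2]*1000,P[2]*1000],1)
E
python3 - <<'E'
from h import *
s1=dict(np.load('pics/w1.npz'));s2=dict(np.load('pics/w2.npz'))
A=lambda x,y:(240+x/2,40+y/2);B=lambda x,y:(220+(x-400)/2,40+y/2)
print("bench axes mm; tcp",bxy(s1["tool_pos"]),bxy(s2["tool_pos"]))
for nm,a,b,z in(("lever top home L",(153,112),(590,275),.106),("lever top home R",(180,112),(614,275),.106),("ptr",(125,287),(566,396),.0155),("saddle L",(136,157),(574,286),.044),("saddle R",(239,157),(673,286),.044),
 ("shield L",(64,49),(500,213),.107),("shield R",(303,51),(737,215),.107),("leg top home L",(191,114),(628,262),.081),("leg top home R",(213,114),(648,262),.081),("screwfar",None,(668,86),.012)):
    o=[nm]
    if a: o+=[bxy(tri(wray(A(*a),s1),wray(B(*b),s2))[0]),bxy(wplane(A(*a),z,s1))]
    print(*o,bxy(wplane(B(*b),z,s2)))
for a,b in(((137,180),(134,300)),((185,180),(183,300))):
    pass
p,q=wplane(B(623,80),.025,s2),wplane(B(621,460),.025,s2);d=p-q;print("rail yaw",np.degrees(np.arctan2(-d[0],d[1])),bxy(p),bxy(q))
E
```

```text
bench axes mm; tcp [448.2 314.  213.1] [448.9 388.3 213.1]
lever top home L [445.4 403.9 107.1] [445.3 404.  106. ] [445.3 403.7 106. ]
lever top home R [456.8 404.  107.5] [457.3 404.1 106. ] [456.4 403.7 106. ]
ptr [427.7 300.7  10.9] [427.7 301.8  15.5] [428.2 302.8  15.5]
saddle L [435.2 381.7  37.9] [435.5 381.9  44. ] [435.3 383.2  44. ]
saddle R [492.  382.7  40.9] [491.8 382.8  44. ] [491.5 383.5  44. ]
shield L [405.3 432.9 108.2] [405.7 433.  107. ] [404.6 432.7 107. ]
shield R [511.  433.2 112.7] [512.1 434.1 107. ] [512.4 432.5 107. ]
leg top home L [463.7 404.4  79.2] [463.4 404.3  81. ] [463.9 404.7  81. ]
leg top home R [474.1 404.6  80. ] [474.  404.5  81. ] [473.9 404.8  81. ]
screwfar [489.9 498.1  12. ]
rail yaw -6.7537982747127785 [462.7 499.9  25. ] [464.4 260.4  25. ]
```

Measured in bench axes (mm):
- The leg spans x 463.7–473.9, with its middle at y 417 and its top at about 80.
- The closed pair's middle is at x 460.7.
- The index is at y 411 and the mark at about 302.

Next I'll place the far finger over the leg, just to the +x side of the lever top.

```bash
python3 -m pendant '[[1,1.6,-1.8,0,0,0,0],[1,1.7,-1.8,0,0,0,0],[1,0,0,3,0,0,0],[1,0,0,3,0,0,0],[1,0,0,2.5,0,0,0],[1,0,0,2,0,0,0],[1,0,0,1,0,0,0],[1,0,0,0.2,0,0,0],[1,0,0,0,0,0,0]]'; python3 -c "
from h import *
s=look('w3');print(bxy(s['tool_pos']),s['tcp_rot'],s['contact_force'])
cv2.imwrite('pics/w3z.png',cv2.imread('pics/w3.png')[60:360,120:520])"
```

```text
t: 3.65
tool_pos: [0.4627, 0.3666, 0.0971]
tcp_rot: [3.141, -0.0, 1.447]
contact_force: [-0.7, 0.1, 1.2]
width: 0.0942
grasp_force: 0.0
[413.5 421.3  97.1] [ 3.14110493e+00 -2.13513240e-04  1.44731472e+00] [-0.67706082  0.06918733  1.16031674]
```

View pics/w3z.png

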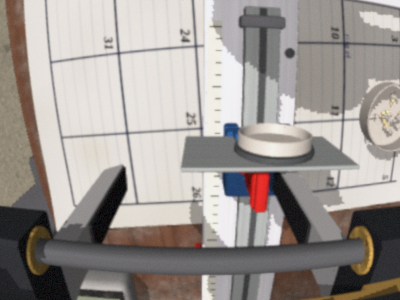

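The far finger stands right of the lever (crop ~270,185), behind the shield edge and clear of it. Pushing the lever over now.

```bash
python3 -m pendant '[[1,0,-0.4,0,0,0,0],[1,0,-0.4,0,0,0,0],[1,0,-0.4,0,0,0,0],[1,0,-0.4,0,0,0,0],[1,0,-0.4,0,0,0,0],[1,0,-0.3,0,0,0,0],[1,0,0,0,0,0,0]]'; python3 -c "
from h import *
s=look('w4');print(bxy(s['tool_pos']),s['contact_force'],BX@s['contact_force'][:2],BY@s['contact_force'][:2])
cv2.imwrite('pics/w4z.png',cv2.imread('pics/w4.png')[60:360,120:520])"
```

```text
t: 4.4
tool_pos: [0.4396, 0.369, 0.0968]
tcp_rot: [3.141, 0.001, 1.447]
contact_force: [2.2, -5.9, 2.4]
width: 0.0943
grasp_force: 3.7
[390.2 420.8  96.8] [ 2.21179605 -5.91058492  2.38110077] 2.930271608948829 -5.589325910424784
```

View pics/w4z.png

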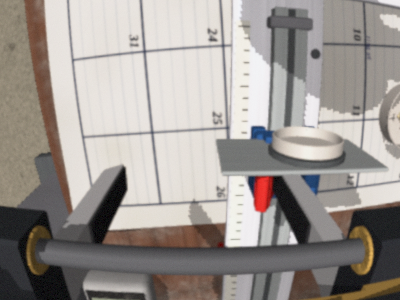

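The lever leans over in the picture, and the carriage leans on the finger with 5.6 N along −y, so it is free and caught. Next: bring the gripper over the pair while moving partway home, then descend.

```bash
python3 -m pendant '[[1,0,0.9,0,0,0,0],[1,-0.4,0.9,0,0,0,0],[1,-0.8,0.9,0,0,0,0],[1,-0.8,0.9,0,0,0,0],[0.95,-0.8,0.9,0,0,0,0],[0.95,-0.8,0.9,0,0,0,0],[0.95,-0.8,0.9,0,0,0,0],[0.95,-0.8,0.75,0,0,0,0],[0.95,-0.8,0,0,0,0,0],[0.95,-0.4,0,0,0,0,0],[0.95,0,0,0,0,0,0],[0.95,0,0,0,0,0,0]]'; python3 -c "
from h import *
s=look('w5');print(bxy(s['tool_pos']),s['width'],BX@s['contact_force'][:2],BY@s['contact_force'][:2])
cv2.imwrite('pics/w5z.png',cv2.imread('pics/w5.png')[60:360,120:520])"
```

```text
t: 5.65
tool_pos: [0.502, 0.2966, 0.0965]
tcp_rot: [3.141, 0.001, 1.447]
contact_force: [3.5, -6.8, -1.3]
width: 0.0892
grasp_force: 3.3
[461.1 356.8  96.5] 0.08922495056245823 4.27301253139019 -6.31457053058501
```

View pics/w5z.png

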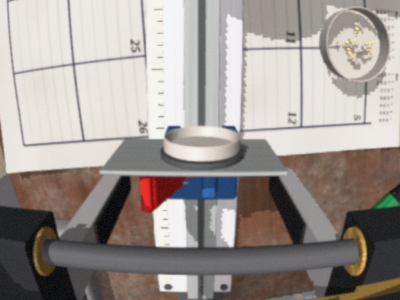

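```bash
python3 -c "
from h import *
s=dict(np.load('pics/w5.npz'))
im=cv2.imread('pics/w5.png');h=cv2.cvtColor(im,cv2.COLOR_BGR2HSV)
r=((h[...,0]<6)|(h[...,0]>174))&(h[...,1]>150)&(h[...,2]>90);r[:230]=0
ys,xs=np.nonzero(r);i=(xs<330);print(xs[i].min(),ys[i].min(),ys[i].max())
for y in range(238,272,5):
  k=xs[(ys==y)&(xs<330)]
  if len(k):print(y,k.min(),k.max(),bxy(wplane((k.min(),y),.100,s)),bxy(wplane((k.max(),y),.100,s)))
print(bxy(wplane((150+120,210+60),.1,s)))"
```

```text
259 237 272
238 259 304 [425.8 360.3 100. ] [452.8 360.7 100. ]
243 259 301 [425.6 357.  100. ] [451.  357.4 100. ]
248 260 297 [425.9 353.7 100. ] [448.5 354.1 100. ]
253 260 292 [425.7 350.3 100. ] [445.4 350.7 100. ]
258 261 285 [426.  346.8 100. ] [441.  347.2 100. ]
263 261 279 [425.8 343.3 100. ] [437.1 343.6 100. ]
268 261 274 [425.5 339.7 100. ] [433.8 340.  100. ]
[431.1 338.4 100. ]
```

The lever's outer edge is at x 425.7 and the near finger's at 416.5, so there is 9 mm of clearance. Descending, then sliding to just short of the mark.

```bash
python3 -m pendant '[[0.95,0,0,0.8,0,0,0],[0.95,0,0,1,0,0,0],[0.95,0,0,1,0,0,0],[0.95,0,0,0.8,0,0,0],[0.95,0,0,0.4,0,0,0],[0.95,-0.8,0,0,0,0,0],[0.95,-0.8,0,0,0,0,0],[0.95,-0.8,0,0,0,0,0],[0.95,-0.8,0,0,0,0,0],[0.95,-0.6,0,0,0,0,0],[0.95,-0.3,0,0,0,0,0],[0.95,0,0,0,0,0,0],[0.95,0,0,0,0,0,0]]'; python3 -c "
from h import *
s=look('w6');print(bxy(s['tool_pos']),s['width'],s['contact_force'],BX@s['contact_force'][:2],BY@s['contact_force'][:2])
for n in('top','scene'):cv2.imwrite(f'pics/{n}6.png',arm.grab_frame(n)[:,:,::-1])
a=cv2.imread('pics/w6.png')[120:320,160:420];c=cv2.imread('pics/scene6.png')[210:310,270:400]
b=cv2.imread('pics/top6.png')[190:290,240:370]
R_=lambda i:cv2.resize(i,(400,300),interpolation=cv2.INTER_CUBIC)
cv2.imwrite('pics/z6.png',np.vstack([np.hstack([R_(a),R_(b)]),np.hstack([R_(c),R_(c)*0])]))"
```

```text
t: 7.0
tool_pos: [0.4967, 0.2563, 0.0565]
tcp_rot: [3.142, 0.001, 1.447]
contact_force: [-2.0, -5.7, 2.2]
width: 0.0892
grasp_force: 3.1
[460.9 316.1  56.5] 0.08916116896410968 [-1.95689708 -5.67474347  2.1624925 ] -1.2353590783045072 -5.874184847263144
```

View pics/z6.png

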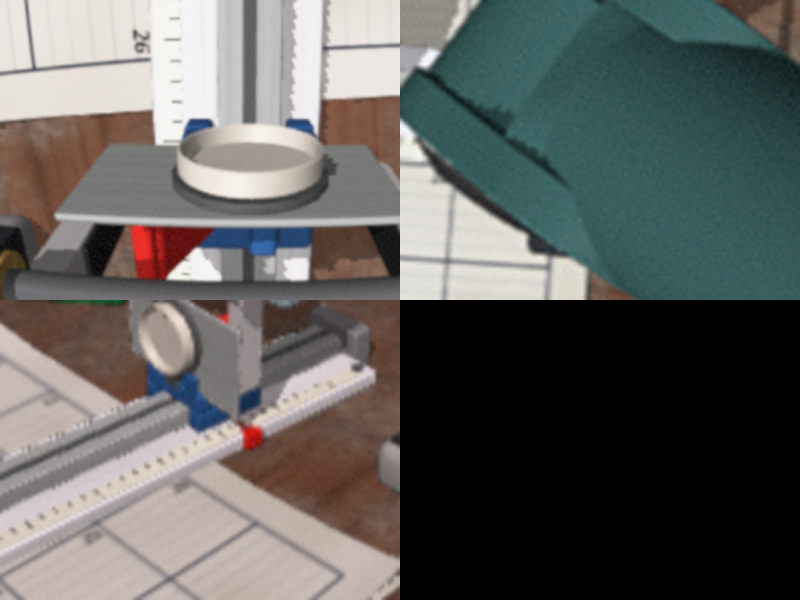

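Visible: the shield stands just behind the pointer and the lever is still open beside the leg. The index line itself is hidden behind the shield in the scene view. I'll refine mark and shield positions numerically from these pictures.

```bash
python3 - <<'E'
from h import *
def red(im):
    h=cv2.cvtColor(im,cv2.COLOR_BGR2HSV); return (((h[...,0]<7)|(h[...,0]>173))&(h[...,1]>110)&(h[...,2]>80)).astype(np.uint8)
for n,box in(("w1",(285,170,320,195)),("w2",(280,225,320,250)),("top0",(305,242,325,262)),("scene0",(340,245,362,265)),("scene6",(340,245,362,265))):
    im=cv2.imread(f"pics/{n}.png");x0,y0,x1,y1=box;m=red(im)[y0:y1,x0:x1];ys,xs=np.nonzero(m);xs=xs+x0;ys=ys+y0
    c=(xs.mean(),ys.mean()); f=(lambda u,z:wplane(u,z,dict(np.load(f"pics/{n}.npz")))) if n[0]=="w" else (lambda u,z:plane(n[:-1],u,z))
    print(n,len(xs),np.round(c,1),bxy(f(c,.0155)))
    if n[0]=="w":
        for col in range(xs.min(),xs.max()+1): print("  col",col,ys[xs==col].mean().round(2),bxy(f((col,ys[xs==col].mean()),.0155))[:2],end="")
        print()
# shield top edge profiles
for n,cols,r0,r1 in(("w2",(275,285,295,365,375),136,152),("w6",(210,220,230,350,370),252,272)):
    g=cv2.cvtColor(cv2.imread(f"pics/{n}.png"),cv2.COLOR_BGR2GRAY)
    for c in cols: print(n,c,r0,g[r0:r1,c])
E
```

```text
w1 110 [291.3 182. ] [413.9 303.7  15.5]
  col 287 182.0 [408.6 303.6]  col 288 182.0 [409.9 303.6]  col 289 181.5 [411.1 304.2]  col 290 181.5 [412.4 304.3]  col 291 181.5 [413.6 304.3]  col 292 181.5 [414.8 304.3]  col 293 182.5 [416. 303.]  col 294 183.0 [417.3 302.4]  col 295 183.0 [418.5 302.4]  col 296 182.5 [419.7 303. ]  col 297 182.5 [421. 303.]  col 298 182.5 [422.2 303.1]  col 299 182.5 [423.4 303.1]  col 300 183.0 [424.7 302.4]  col 301 183.0 [425.9 302.4]
w2 100 [291.8 236.8] [413.6 304.2  15.5]
  col 288 236.5 [408.7 304.7]  col 289 237.0 [410. 304.]  col 290 236.5 [411.3 304.7]  col 291 236.5 [412.6 304.7]  col 292 236.5 [413.9 304.7]  col 293 236.5 [415.2 304.7]  col 294 237.5 [416.5 303.3]  col 295 238.0 [417.8 302.6]  col 296 238.0 [419.1 302.7]  col 297 237.0 [420.4 304.1]  col 298 nan [nan nan]  col 299 237.0 [423.  304.1]  col 300 237.5 [424.3 303.4]  col 301 238.0 [425.6 302.7]
top0 33 [314.9 253.7] [412.3 302.2  15.5]
scene0 51 [351.4 255.4] [408.3 309.3  15.5]
scene6 51 [351.5 255.5] [407.9 309.4  15.5]
w2 275 136 [234 229 219 180 153 137 133 131 157 194 200 1
[... 181 characters left out ...]
136 [228 229 209 160 131 129 126 128 136 165 195 189 189 211 226 221]
w2 375 136 [229 231 215 170 136 126 128 129 129 154 184 197 193 209 228 233]
w6 210 252 [121 120 124 120 118 120 120 120 123 124 148 177 197 199 182 154 147 146
 150 149]
w6 220 252 [121 119 118 121 117 120 123 121 124 121 131 164 191 201 191 169 137 112
  94  75]
w6 230 252 [122 121 119 121 121 118 120 119 120 124 127 148 179 196 200 184 150  96
  46  14]
w6 350 252 [ 69  77  80  82  82  76  76  85  97 115 119 121 126 144 172 194 199 190
 169 116]
w6 370 252 [120 119 118 121 120 118 118 120 119 120 119 125 128 153 181 196 194 184
 152 101]<stdin>:9: RuntimeWarning: Mean of empty slice.
  ret = ret.dtype.type(ret / rcount)
```

```bash
python3 - <<'E'
from h import *
for n,pts in(("w2",((275,143.9),(285,144),(295,144),(365,144.9),(375,145.2))),("w6",((210,262.4),(220,262.9),(230,263.4),(350,265.6),(370,265.3)))):
    s=dict(np.load(f"pics/{n}.npz"));print(n,bxy(s["tool_pos"]),*[bxy(wplane(p,.107,s))[:2] for p in pts])
# scene: shield lower near corner & saddle; blue extents
for n in("scene0","scene6"):
    im=cv2.imread(f"pics/{n}.png");h=cv2.cvtColor(im,cv2.COLOR_BGR2HSV)
    b=((h[...,0]>100)&(h[...,0]<118)&(h[...,1]>130)&(h[...,2]>40)).astype(np.uint8)
    x0=(270,300)[n=="scene6"];k,l,st,c=cv2.connectedComponentsWithStats(b[235:285,x0:x0+60]);
    for i in range(1,k):
        if st[i,4]>15:
            P=np.argwhere(l==i)[:,::-1]+[x0,235]; j=P[np.argmax(P@[-1,1])];q=P[np.argmax(P[:,1])];e=P[np.argmax(P@[1,.3])]
            print(n,st[i,4],"extremes",P[:,0].min(),P[:,0].max(),P[:,1].min(),P[:,1].max(),j,q,e)
E
```

```text
w2 [448.9 388.3 213.1] [409.2 435.1] [418.3 434.9] [427.4 434.8] [490.5 434.4] [499.7 434.3]
w6 [460.9 316.1  56.5] [411.3 327.6] [416.3 327.6] [421.1 327.6] [475.3 327.5] [484.2 327.4]
scene0 170 extremes 303 313 246 267 [304 267] [304 267] [313 262]
scene0 162 extremes 276 298 254 274 [276 259] [291 274] [298 270]
scene6 171 extremes 318 343 235 252 [318 241] [333 252] [343 248]
scene6 27 extremes 348 353 240 246 [348 246] [348 246] [353 244]
```

The index is now about 0.8 mm short of the mark. Nudging it, then starting the squeeze in two stages.

```bash
python3 -m pendant '[[0.95,-0.08,0,0,0,0,0],[0.95,0,0,0,0,0,0],[0.95,0,0,0,0,0,0],[0.8,0,0,0,0,0,0],[0.6,0,0,0,0,0,0],[0.5,0,0,0,0,0,0],[0.4,0,0,0,0,0,0],[0.36,0,0,0,0,0,0],[0.36,0,0,0,0,0,0]]' 30; python3 -c "
from h import *
s=look('w7');print(bxy(s['tool_pos']),s['width'],BX@s['contact_force'][:2],BY@s['contact_force'][:2])
im=cv2.imread('pics/w7.png');g=cv2.cvtColor(im,cv2.COLOR_BGR2GRAY)
for c in(210,220,230,350,370):print(c,g[255:272,c])"
```

```text
t: 8.05
tool_pos: [0.4963, 0.256, 0.0566]
tcp_rot: [-3.141, 0.0, 1.448]
contact_force: [-4.4, -6.3, 6.8]
width: 0.0446
grasp_force: 7.4
[460.6 315.8  56.6] 0.044578993580787464 -3.5836032502632005 -6.798023161637705
210 [118 121 120 120 123 127 127 154 182 198 199 179 147 117 103 103  99]
220 [119 120 118 121 123 122 122 132 164 190 199 192 166 129 106 100 105]
230 [121 118 118 118 123 122 123 129 148 178 200 200 185 151 116 103 100]
350 [ 82  81  78  77  81  96 115 121 119 129 146 172 192 200 190 166 119]
370 [117 121 120 118 118 119 119 120 121 129 151 180 196 198 185 150  89]
```

```bash
python3 -m pendant '[[0.3,0,0,0,0,0,0],[0.24,0,0,0,0,0,0],[0.15,0,0,0,0,0,0],[0.1,0,0,0,0,0,0],[0,0,0,0,0,0,0],[0,0,0,0,0,0,0],[0,0,0,0,0,0,0]]' 40; python3 -c "
from h import *
s=look('w8');print(bxy(s['tool_pos']),s['width'],s['grasp_force'],BX@s['contact_force'][:2],BY@s['contact_force'][:2],s['contact_force'])
cv2.imwrite('pics/scene8.png',arm.grab_frame('scene')[:,:,::-1])
im=cv2.imread('pics/w8.png');g=cv2.cvtColor(im,cv2.COLOR_BGR2GRAY)
for c in(210,220,230,350,370):print(c,g[255:272,c])
a=cv2.imread('pics/w8.png')[150:350,180:440];c=cv2.imread('pics/scene8.png')[215:275,310:388]
R_=lambda i,s:cv2.resize(i,s,interpolation=cv2.INTER_CUBIC)
cv2.imwrite('pics/z8.png',np.hstack([R_(a,(320,246)),R_(a,(320,246))*0])if 0 else np.vstack([R_(c,(520,400)),R_(a[:, :],(520,200))]))"
```

```text
t: 8.8
tool_pos: [0.4954, 0.2562, 0.0566]
tcp_rot: [-3.14, 0.001, 1.448]
contact_force: [-8.6, -6.0, 9.9]
width: 0.0252
grasp_force: 42.0
[459.7 315.9  56.6] 0.025232288393341167 42.019775211811066 -7.776263893359216 -7.001383146690828 [-8.58723729 -5.9790469   9.89735318]
210 [118 121 121 120 121 125 127 149 181 199 201 182 145 116 100 100  94]
220 [120 118 119 122 121 120 124 133 160 189 198 193 165 131 105 104 103]
230 [120 118 122 119 119 124 123 126 145 177 198 201 185 154 122 101  97]
350 [ 84  81  82  76  81  87 105 118 119 125 136 165 190 200 189 174 131]
370 [119 119 119 118 121 120 119 119 120 123 144 175 193 194 190 171 148]
```

View pics/z8.png

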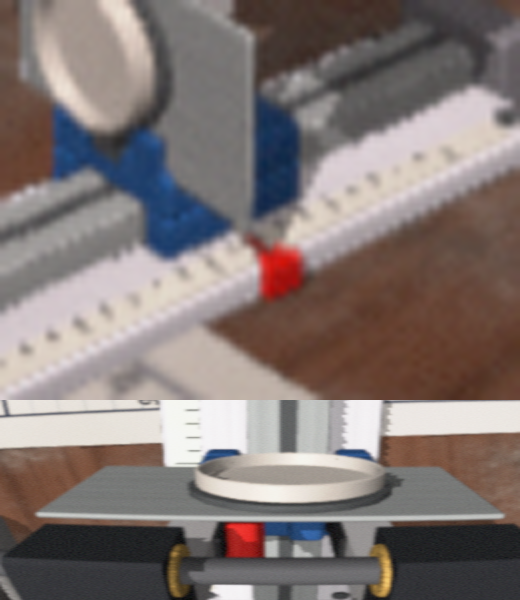

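The pair is clamped (25 mm, 42 N). In the scene crop, the hairline (250,238) extended along bench x meets the middle of the saddle's foot (234,224), which is where the index is. I'll relieve the slight side load, settle and hand in.

```bash
python3 -m pendant '[[0,0,-0.08,0,0,0,0],[0,0,0,0,0,0,0],[0,0,0,0,0,0,0],[0,0,0,0,0,0,0]]' 40 && python3 -c "
from h import *
s=arm.read_state();print(bxy(s['tool_pos']),s['width'],s['grasp_force'],s['contact_force'])
print(arm.sign_off())"
```

```text
t: 9.3
tool_pos: [0.4954, 0.2562, 0.0566]
tcp_rot: [-3.141, 0.0, 1.448]
contact_force: [-3.2, -5.0, 5.1]
width: 0.0256
grasp_force: 41.7
[459.6 315.8  56.6] 0.025581573572830318 41.71132408082485 [-3.20282574 -4.97821451  5.12631526]
the job is handed in; nothing more can be done
None
```

I flipped the lever open, caught the freed carriage on a finger (so it never ran all the way home), slid it to the mark and clamped the lever shut; the job is handed in at 9.3 s with the gripper still holding leg and lever at about 42 N, the index measured within about 1 mm of the pointer but not seen directly, because the shield hid it.

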